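Find the rocking tea caddy lid and press it home

ROBOT

A 7-joint arm with a two-finger parallel gripper is mounted at the origin on the work surface. World frame = base frame: x ahead of the robot, y to its left, z up, the work surface at z = 0. Lengths are in mm, angles in rad, forces in N, time in s.
With the tool pointing down it reaches from about 400 to 875 mm from the base axis. Payload 4.4 kg.
Tool frame: the origin (TCP) lies midway between the tips of the shut fingers; the grasp point (between the pads) lies 19 mm behind it; x points along the fingers, y is the direction in which the jaws open and shut, and the axes are right-handed (so a half turn about x gives the same grasp; the last joint's range is limited). The gripper opens to 85 mm and grips with 20 to 120 N. Pads are 22 mm wide; open, the fingers measure 114 mm over their backs; the gripper's body (76 mm by 85 mm) begins 54 mm behind the grasp point. The pads swing forward as they close: fully open they stand 13 mm farther back than shut.
Start: joints at [-1.303, 0.628, 0.038, 1.517, -0.027, 0.996, -0.02], TCP at [212.94, 614.145, 231.313] pointing down, gripper open.
Joint ranges: [-3.06, 3.06], [-0.37, 2.12], [-1.25, 1.32], [0.18, 2.47], [-1.1, 4.24], [0.23, 1.98], [-2.94, 2.94]. Speed limits (rad/s): [2.57, 2.57, 3.14, 3.14, 3.14, 3.14, 3.14].

INTERFACE

Orientations are given as [roll, pitch, yaw] about the fixed x, y, z axes, in that order (R = Rz(yaw) Ry(pitch) Rx(roll)).
In Python, from cell import ctrl gives the robot as it stands.
- The arm moves only by the tool arm_command, never from a script. Its argument "series" is a list of rows, each a list of 7 numbers: the opening, from 0 (shut) to 1 (fully open), then the shift along the world's x, y, z in cm, then the turn, a rotation vector about the world's x, y, z in degrees. In form: [[claw, x, y, z, rx, ry, rz], ...]. A call has 1 to 20 rows; each row shifts and turns the commanded pose from where the row before left it; what a row does not reach is not made up. A row lasts 1/12 s, in which the tool goes at most 41.7 mm and 7.16 degrees, less where a joint would pass 70% of its speed; a pose out of reach is approached as far as the arm can. A call with a gripper value outside its range is refused whole. The fingers move at their own pace and stop on an object; the grip force is fixed at half the most. Time passes only in rows, so rows that do not move let the fingers close. It gives the time, the measured TCP pose, the force and the opening at its end, in the units of the state.
- ctrl.read_state(): the state, without advancing time (a new reading comes with each control period).
- ctrl.get_image(name): name is "side" or "top"; returns the picture (400x640x3 uint8, blue, green, red); there is no depth.
- ctrl.calibration(name): a dict with "fovy" (degrees; the focal length in pixels is half the picture's height over the tangent of half this angle, whatever the lens; pixels are square), "cx", "cy" (the principal point, pixels), "cam_to_world" (4x4, takes a point from camera to world coordinates). Camera axes: x right, y up, looking along -z (the intrinsics and any distortion apply to the point x, -y, -z); pixel columns grow to the right and rows downward; lengths in mm; the calibration is good to about 2 mm. A picture is of the moment at which its call begins. calibration takes no time and is no camera call.
- ctrl.finish_job(): hands the job in, once; it reports no verdict.
Trained networks look in the newest picture that a camera, given by its name, has taken for a name from the list of things; names that differ only in an ending like _2 or _b are one class to them, and where a whole thing is asked for, a point or a joint stands for the part that bears it (a point fixed in the world has none). Each returns a list of dicts, best first, with "conf" (0 to 1); they miss things now and then, are a little off and sometimes report something else, mostly with a low value. They report only what shows in the picture. A call takes as long as a camera call. They do not tell look-alikes from the thing itself.
- ctrl.spot_in(label, camera): "centre" ([x, y, z] in mm, in world coordinates, good to about 4 mm: the middle of the surface that is visible of it).
The state is a dict: "clock": time; "qpos": joint angles; "qd": joint speeds; "tau": joint torques, N m; "eef_pos": TCP position; "tool_rot": TCP orientation; "force": force on the tool from outside, world axes, zero at the start; "torque": the same for the moment, N m; "width": finger opening in mm.
Only numpy, scipy, OpenCV 4.12 (cv2) and the standard library are available. Lean on these libraries where they do the work, as an engineer would, in place of code of your own. Each camera call takes 0.05 s, during which the arm holds its last target.

TASK

One of the four birch lids on the tea caddies is not pushed home. With a fingertip press gently near the edge of one lid after another to find the one that rocks, then press that lid down in the middle until it is fully home and level. Nothing is to be picked up: leave the caddies standing where they are and the other things on the table alone, and take the hand away at the end.

Things in the scene. Friction and masses are not known exactly. Their poses are not given: they have to be found in the camera images.
- caddy_a: tea caddy: straight grey-green stoneware pot, 92 mm in diameter, loose, upright, about 0.6 kg with lid; hand-thrown, so the four differ in height (88 to 97 mm). Origin: centre of its underside, z up. Its lid, if home, lies solid on the rim. If not, it stands 3 to 5 mm too high on its rubber ring, level; a straight push of 11 N in the middle sends it home (15 to 20 N to be sure) and it stays down.
- lid_a: flat round birch lid on caddy_a, 98 mm in diameter, no knob, a dark groove round its top; the four are alike. Origin: on its axis, 16 mm below its flat top; z up, square to the top. Its skirt reaches 14 mm below the origin and hides the rim. If not home, 1 to 3 N near its edge tips it 4 to 8 degrees (that edge sinks 3 to 5 mm, then stops) without sending it home; let go, it is level again.
- caddy_b: tea caddy: straight grey-green stoneware pot, 92 mm in diameter, loose, upright, about 0.6 kg with lid; hand-thrown, so the four differ in height (88 to 97 mm). Origin: centre of its underside, z up. Its lid, if home, lies solid on the rim. If not, it stands 3 to 5 mm too high on its rubber ring, level; a straight push of 11 N in the middle sends it home (15 to 20 N to be sure) and it stays down.
- lid_b: flat round birch lid on caddy_b, 98 mm in diameter, no knob, a dark groove round its top; the four are alike. Origin: on its axis, 16 mm below its flat top; z up, square to the top. Its skirt reaches 14 mm below the origin and hides the rim. If not home, 1 to 3 N near its edge tips it 4 to 8 degrees (that edge sinks 3 to 5 mm, then stops) without sending it home; let go, it is level again.
- caddy_c: tea caddy: straight grey-green stoneware pot, 92 mm in diameter, loose, upright, about 0.6 kg with lid; hand-thrown, so the four differ in height (88 to 97 mm). Origin: centre of its underside, z up. Its lid, if home, lies solid on the rim. If not, it stands 3 to 5 mm too high on its rubber ring, level; a straight push of 11 N in the middle sends it home (15 to 20 N to be sure) and it stays down.
- lid_c: flat round birch lid on caddy_c, 98 mm in diameter, no knob, a dark groove round its top; the four are alike. Origin: on its axis, 16 mm below its flat top; z up, square to the top. Its skirt reaches 14 mm below the origin and hides the rim. If not home, 1 to 3 N near its edge tips it 4 to 8 degrees (that edge sinks 3 to 5 mm, then stops) without sending it home; let go, it is level again.
- caddy_d: tea caddy: straight grey-green stoneware pot, 92 mm in diameter, loose, upright, about 0.6 kg with lid; hand-thrown, so the four differ in height (88 to 97 mm). Origin: centre of its underside, z up. Its lid, if home, lies solid on the rim. If not, it stands 3 to 5 mm too high on its rubber ring, level; a straight push of 11 N in the middle sends it home (15 to 20 N to be sure) and it stays down.
- lid_d: flat round birch lid on caddy_d, 98 mm in diameter, no knob, a dark groove round its top; the four are alike. Origin: on its axis, 16 mm below its flat top; z up, square to the top. Its skirt reaches 14 mm below the origin and hides the rim. If not home, 1 to 3 N near its edge tips it 4 to 8 degrees (that edge sinks 3 to 5 mm, then stops) without sending it home; let go, it is level again.
- pegboard: fixed birch peg board organiser standing at the right edge of the table, 300 wide x 275 high mm, foot 110 mm deep, pegs 70 mm long, a steel key ring with two keys on one. Origin: centre of its underside; its pegs point along -x of its frame.
- glasses_case: black plastic glasses case, 160 x 56 x 40 mm, lying across two pegs of the peg board 138 mm above the table, loose. Origin: centre of its underside.
- bowl: white porcelain bowl, 136 mm in diameter, 52 mm high, loose. Origin: centre of its underside.
- opener: chrome bottle opener lying flat, about 115 x 39 x 7 mm, loose. Origin: on the table under its middle; ring head towards its +x.
- plant_pot: beige ceramic flower pot with a small green plant, 116 mm in diameter, 170 mm high with the plant, loose. Origin: centre of its underside.
- remote: black remote control lying flat, 42 x 150 x 17 mm (x, y, z), loose. Origin: centre of its underside.
Things that resemble listed ones, but are neither listed nor needed, are in the scene too. Leave any red or yellow look-alike of the caddy_d alone. What is shaped like the caddy_a but turquoise is not meant.

How it is judged:
By the outcome, as a careful person would: the job done as asked, in the order asked, and still so for the second after the job is handed in, with the robot touching nothing.
It also fails if it takes over 51 s, if anything falls off the work surface, if the arm or the gripper's body presses on something with over 40 N, if the wrist force passes 120 N, or if a joint passes its speed limit or range.

## Working session

There is one attempt and no reset: what is moved stays moved. The work goes in short steps, Python scripts to look and compute and a tool call to move; the robot and the scene stay as the last step left them, time stands still between calls to the robot, and variables do not carry over. Pictures are saved under pics/ and viewed, and the job is handed in when it is done.

Besides the shell and the picture viewer there is one more tool, called after "Call:" in YAML: its name, and indented under it one key for each argument. arm_command: Moves the arm, as the interface text tells. Its arguments: {"type":"object","properties":{"series":{"type":"array"}},"required":["series"]}

```bash
mkdir -p pics; ls; python3 - <<'E'
from cell import ctrl
import cv2
s=ctrl.read_state(); print(s)
for n in("side","top"):
    cv2.imwrite(f"pics/{n}0.png",ctrl.get_image(n)); c=ctrl.calibration(n);print(n,c)
    for l in("caddy_a","lid_a"):
        for d in ctrl.spot_in(l,n): print(l,d)
print(ctrl.read_state()["clock"])
E
```

```text
pics
{'clock': 0.0, 'qpos': array([-1.30279477,  0.62936778,  0.03845194,  1.51839953, -0.02696858,
        0.99630933, -0.02001459]), 'qd': array([ 0.00040287,  0.00011818,  0.0006347 , -0.00164317,  0.00021176,
        0.00139465, -0.00057603]), 'tau': array([ 5.10313130e-04, -5.63405371e+01,  1.22578740e+00, -1.93442613e+01,
        1.08715301e-02,  1.08455174e-02, -7.78514448e-06]), 'eef_pos': array([212.73950374, 613.51359196, 230.36518273]), 'tool_rot': array([-1.54020843,  1.56883058, -1.87401628]), 'force': array([-0.02644955, -0.04091142, -0.85259767]), 'torque': array([ 0.01632996, -0.01109959, -0.01126844]), 'width': 85.18054833559614}
side {'fovy': 57.174820836704484, 'cx': 320.3019903824076, 'cy': 198.08887549167216, 'cam_to_world': array([[ 9.27985117e-01,  2.77861065e-01, -2.48267700e-01,
         2.89241742e+02],
       [-3.72463094e-01,  6.72548973e-01, -6.39491300e-01,
        -8.61067074e+02],
       [-1.07175473e-02,  6.85908965e-01,  7.27608429e-01,
         9.47885009e+02],
       [ 0.00000000e+00,  0.00000000e+00,  0.00000000e+00,
         1.00000000e+00]])}
ca
[... 1101 characters left out ...]
0.00000000e+00,
         1.00000000e+00]])}
caddy_a {'centre': [398.7, 238.5, 108.0], 'conf': 0.73}
caddy_a {'centre': [341.6, -73.4, 102.9], 'conf': 0.73}
caddy_a {'centre': [347.1, 90.8, 105.9], 'conf': 0.67}
caddy_a {'centre': [362.5, 366.8, 107.7], 'conf': 0.62}
caddy_a {'centre': [675.6, -114.6, 109.7], 'conf': 0.57}
caddy_a {'centre': [488.8, 15.9, 107.6], 'conf': 0.55}
lid_a {'centre': [349.8, 376.8, 109.0], 'conf': 0.9}
lid_a {'centre': [338.3, -73.1, 106.0], 'conf': 0.78}
lid_a {'centre': [625.6, 87.4, 108.2], 'conf': 0.7}
lid_a {'centre': [338.8, 90.5, 112.7], 'conf': 0.7}
lid_a {'centre': [675.8, -107.7, 111.9], 'conf': 0.67}
lid_a {'centre': [484.2, 18.5, 108.1], 'conf': 0.6}
0.3
```

View pics/side0.png

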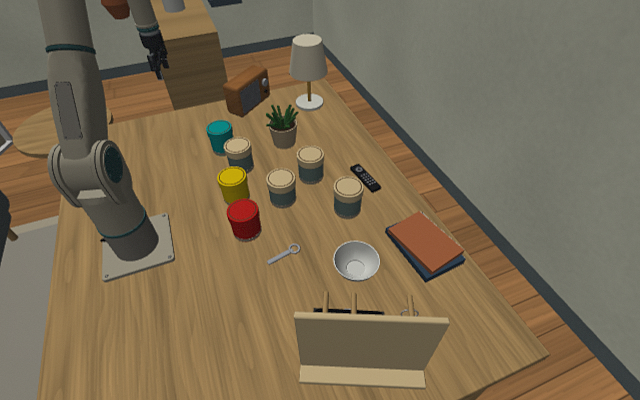

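View pics/top0.png

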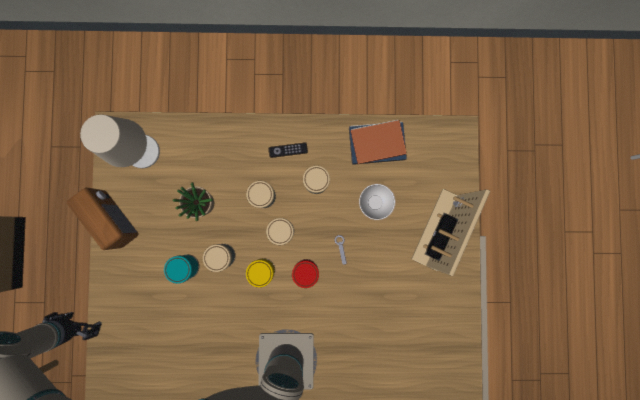

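The grey-green caddies with birch lids are in the top view at about (217,258), (260,194), (280,231) and (316,179). The turquoise (179,269), yellow (260,273) and red (306,273) ones are look-alikes. Next I'll fit the lids and triangulate.

```bash
cat > h.py <<'E'
import numpy as np,cv2
from cell import ctrl
def ray(n,u,v):
    c=ctrl.calibration(n);f=200/np.tan(np.radians(c["fovy"]/2));M=c["cam_to_world"]
    d=M[:3,:3]@np.array([(u-c["cx"])/f,-(v-c["cy"])/f,-1]);return M[:3,3],d
def onz(n,u,v,z):
    o,d=ray(n,u,v);return o+d*(z-o[2])/d[2]
def tri(a,b):
    (o1,d1),(o2,d2)=ray("top",*a),ray("side",*b)
    A=np.stack([d1,-d2],1);t=np.linalg.lstsq(A,o2-o1,rcond=None)[0]
    p,q=o1+d1*t[0],o2+d2*t[1];return (p+q)/2,np.linalg.norm(p-q)
E
python3 - <<'E'
from h import *
T=cv2.imread("pics/top0.png");S=cv2.imread("pics/side0.png")
a=cv2.resize(T[150:300,150:360],None,fx=3.8,fy=3.8,interpolation=2)
b=cv2.resize(S[110:260,190:390],None,fx=4,fy=4,interpolation=2)
cv2.imwrite("pics/tc.png",a);cv2.imwrite("pics/sc.png",b)
E
```

```text
(no output)
```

View pics/tc.png

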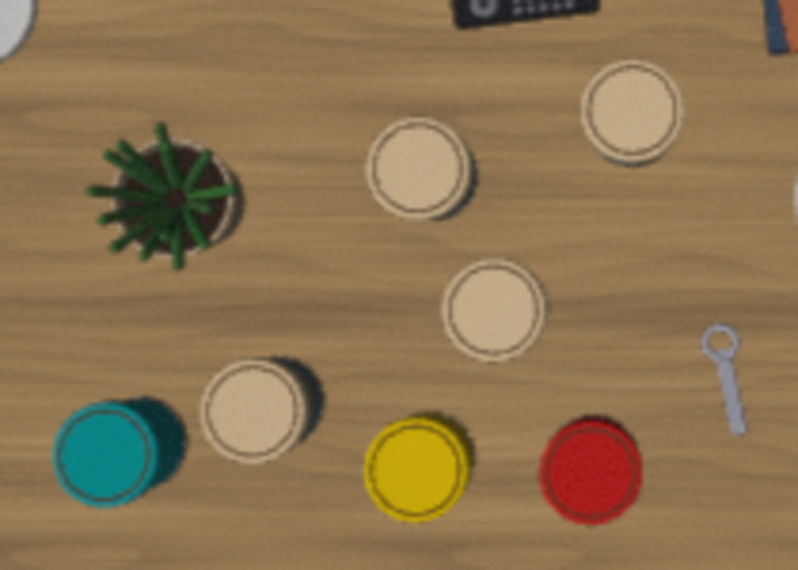

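View pics/sc.png

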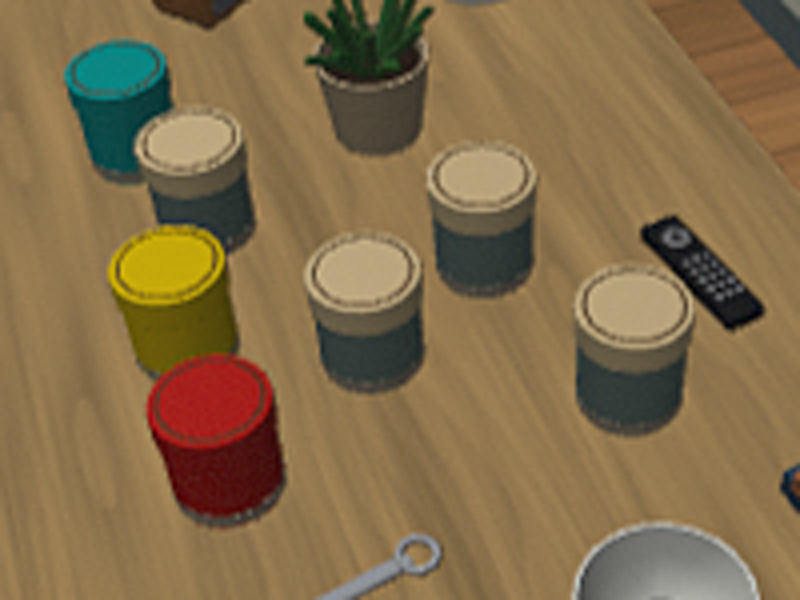

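Groove centres read from the crops. Top crop: (419,169), (632,110), (494,310), (254,411). Side crop: (482,178), (636,305), (364,271), (190,141).

```bash
python3 - <<'E'
from h import *
for t,s in zip([(419,169),(632,110),(494,310),(254,411),(417,470),(591,470),(106,454)],[(482,178),(636,305),(364,271),(190,141),(168,264),(211,399),(117,71)]):
    a=(t[0]/3.8+149.6,t[1]/3.8+149.6);b=(s[0]/4+189.6,s[1]/4+109.6)
    p,e=tri(a,b);print(p.round(1),round(e,1),onz("top",*a,110).round(1))
E
```

```text
[622.7  89.  108.7] 1.6 [623.4  88.6 110. ]
[ 679.6 -111.6  112.6] 1.5 [ 680.6 -111.9  110. ]
[490.2  17.3 106.1] 1.5 [491.   16.7 110. ]
[395.2 239.3 109.4] 2.4 [396.4 238.9 110. ]
[340.6  87.5 107. ] 1.9 [342.   86.9 110. ]
[339.4 -74.7 106.2] 4.4 [342.1 -75.2 110. ]
[354.8 376.  107.1] 2.7 [356.5 374.7 110. ]
```

Call:
arm_command:
  series:
    - [0, 1, -2, 0, 0, 0, 0]
    - [0, 1.5, -2.5, 0, 0, 0, 0]
    - [0, 1.5, -2.5, 0, 0, 0, 0]
    - [0, 1.5, -2.5, 0, 0, 0, 0]
    - [0, 1.5, -2.5, 0, 0, 0, 0]
    - [0, 1.5, -2.5, 0, 0, 0, 0]
    - [0, 1.5, -2.5, 0, 0, 0, 0]
    - [0, 1.5, -2.5, 0, 0, 0, 0]
    - [0, 1.5, -2.5, 0, 0, 0, 0]
    - [0, 1.5, -2.5, 0, 0, 0, 0]
    - [0, 1.5, -2.5, 0, 0, 0, 0]
    - [0, 1.5, -2.5, 0, 0, 0, 0]
    - [0, 1.5, -2.5, -1, 0, 0, 0]
    - [0, 1.5, -2.5, -2, 0, 0, 0]
    - [0, 1.5, -2.5, -3, 0, 0, 0]
    - [0, 0, -0.5, -3, 0, 0, 0]
    - [0, 0, 0, 0, 0, 0, 0]
    - [0, 0, 0, 0, 0, 0, 0]
    - [0, 0, 0, 0, 0, 0, 0]

```text
clock: 1.88
eef_pos: [433.1, 240.9, 142.5]
tool_rot: [1.351, 1.569, 1.019]
force: [1.1, 1.1, 0.9]
width: 0.2
```

```bash
python3 - <<'E'
from h import *
S=ctrl.get_image("side");T=ctrl.get_image("top")
cv2.imwrite("pics/s1.png",np.vstack([cv2.resize(S[70:240,150:400],(760,517))]))
cv2.imwrite("pics/t1.png",cv2.resize(T[150:300,150:360],None,fx=3.8,fy=3.8))
for i in range(3): print(ctrl.read_state()["force"],ctrl.read_state()["clock"])
E
```

```text
[0.46223668 0.05156541 0.65966489] 1.9833
[0.46223668 0.05156541 0.65966489] 1.9833
[0.46223668 0.05156541 0.65966489] 1.9833
```

View pics/s1.png

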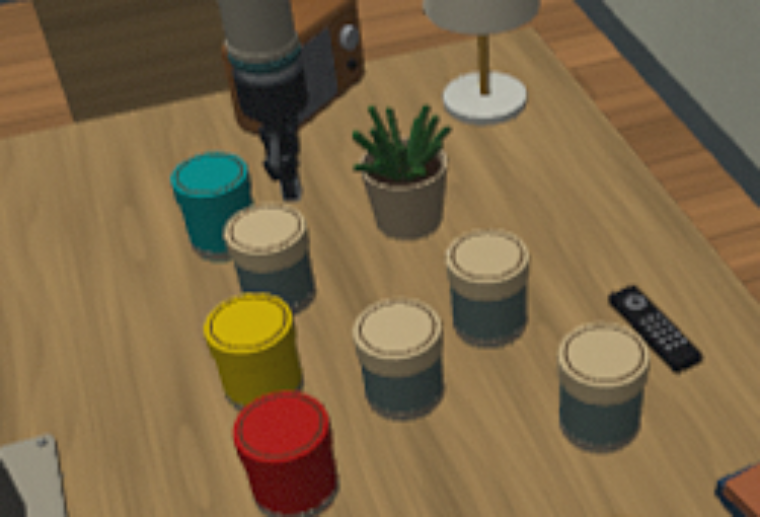

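View pics/t1.png

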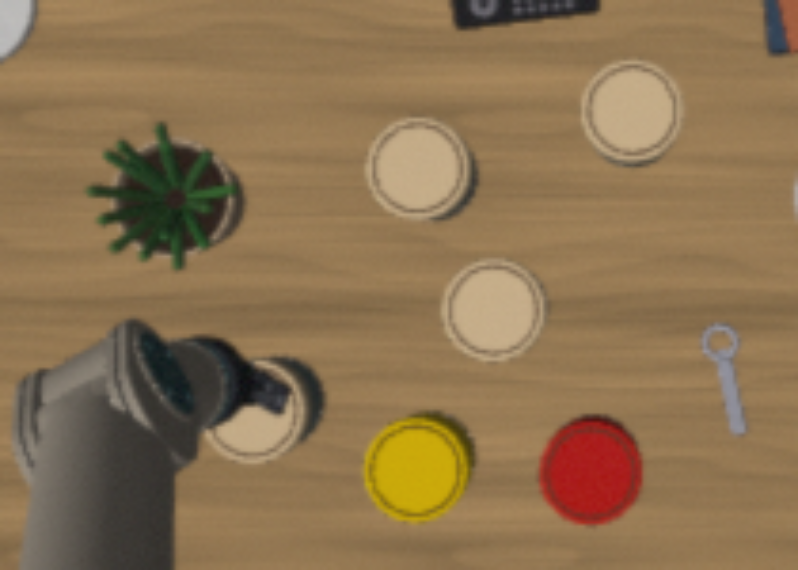

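```bash
python3 - <<'E'
from h import *
def proj(n,p):
    c=ctrl.calibration(n);f=200/np.tan(np.radians(c["fovy"]/2));q=np.linalg.inv(c["cam_to_world"])@np.r_[p,1]
    return np.array([c["cx"]+f*q[0]/-q[2],c["cy"]-f*q[1]/-q[2]])
for z in (142,200,300):
    p=[433,241,z]
    print((proj("top",p)-149.6)*3.8,(proj("side",p)-[149.6,69.6])*3.04)
E
```

```text
[243.51757408 373.69142415] [293.20364878 198.5638178 ]
[226.11374338 377.87152767] [285.24824418 157.70242478]
[192.07200742 386.04777247] [270.23085096  80.56849671]
```

```bash
python3 - <<'E'
from h import *
T=ctrl.get_image("top")
cv2.imwrite("pics/t2.png",cv2.resize(T[225:285,170:250],None,fx=9,fy=9,interpolation=2))
E
```

```text
(no output)
```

View pics/t2.png

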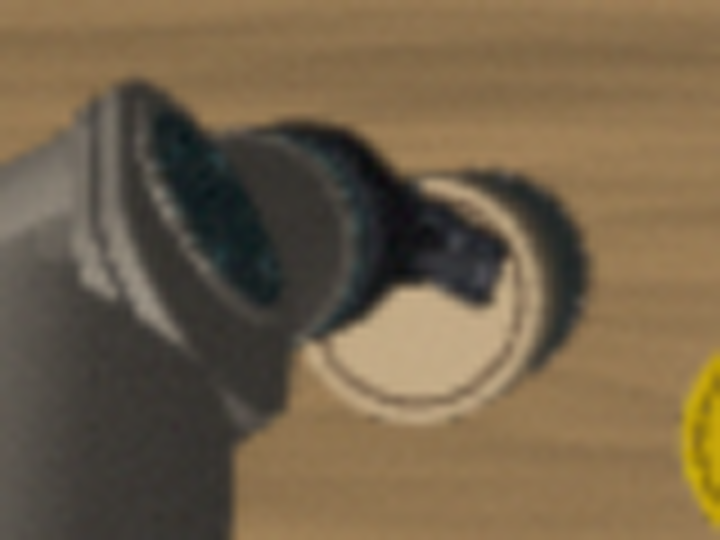

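Call:
arm_command:
  series:
    - [0, 0, 0, -1, 0, 0, 0]
    - [0, 0, 0, -1, 0, 0, 0]
    - [0, 0, 0, -0.5, 0, 0, 0]
    - [0, 0, 0, -0.2, 0, 0, 0]
    - [0, 0, 0, 0, 0, 0, 0]
    - [0, 0, 0, 0, 0, 0, 0]

```text
clock: 2.53
eef_pos: [432.8, 239.1, 114.1]
tool_rot: [-2.241, 1.57, -2.575]
force: [-0.1, -0.5, 0.5]
width: 0.3
```

Call:
arm_command:
  series:
    - [0, 0, 0, -0.1, 0, 0, 0]
    - [0, 0, 0, -0.1, 0, 0, 0]
    - [0, 0, 0, 0, 0, 0, 0]

```text
clock: 2.78
eef_pos: [432.9, 239.3, 112.4]
tool_rot: [1.387, 1.571, 1.053]
force: [-0.1, -0.2, 0.2]
width: -0.3
```

Call:
arm_command:
  series:
    - [0, 0, 0, -0.1, 0, 0, 0]
    - [0, 0, 0, 0, 0, 0, 0]

```text
clock: 2.95
eef_pos: [432.9, 239.2, 111.4]
tool_rot: [2.651, 1.571, 2.317]
force: [-0.3, -0.0, -0.2]
width: -0.2
```

Call:
arm_command:
  series:
    - [0, 0, 0, -0.1, 0, 0, 0]
    - [0, 0, 0, 0, 0, 0, 0]

```text
clock: 3.12
eef_pos: [432.8, 239.2, 110.3]
tool_rot: [-2.472, 1.571, -2.806]
force: [-0.3, 0.3, 0.4]
width: 0.1
```

Call:
arm_command:
  series:
    - [0, 0, 0, -0.1, 0, 0, 0]
    - [0, 0, 0, 0, 0, 0, 0]

```text
clock: 3.28
eef_pos: [432.8, 239.2, 109.3]
tool_rot: [-2.527, 1.571, -2.861]
force: [-0.1, 0.2, -0.1]
width: -0.1
```

Call:
arm_command:
  series:
    - [0, 0, 0, -0.05, 0, 0, 0]
    - [0, 0, 0, 0, 0, 0, 0]

```text
clock: 3.45
eef_pos: [433.0, 239.2, 109.0]
tool_rot: [0.734, 1.571, 0.4]
force: [-0.1, 0.2, 0.6]
width: -0.1
```

Call:
arm_command:
  series:
    - [0, 0, 0, -0.05, 0, 0, 0]
    - [0, 0, 0, 0, 0, 0, 0]

```text
clock: 3.62
eef_pos: [433.0, 239.3, 108.7]
tool_rot: [0.883, 1.57, 0.549]
force: [-0.6, -1.2, 4.1]
width: 0.2
```

Call:
arm_command:
  series:
    - [0, 0, 0, 0, 0, 0, 0]
    - [0, 0, 0, 0, 0, 0, 0]

```text
clock: 3.78
eef_pos: [433.0, 239.3, 108.7]
tool_rot: [0.901, 1.57, 0.567]
force: [0.6, -0.2, 5.0]
width: 0.2
```

Lid 1 is solid: 5 N with no sinking. Next is the lid at (491,17).

Call:
arm_command:
  series:
    - [0, 0, 0, 0.5, 0, 0, 0]
    - [0, 0, 0, 2, 0, 0, 0]
    - [0, 1, -2, 1, 0, 0, 0]
    - [0, 1.2, -2.5, 0, 0, 0, 0]
    - [0, 1.2, -2.5, 0, 0, 0, 0]
    - [0, 1.2, -3, 0, 0, 0, 0]
    - [0, 1.2, -3, 0, 0, 0, 0]
    - [0, 1.2, -3, 0, 0, 0, 0]
    - [0, 1.2, -3, 0, 0, 0, 0]
    - [0, 1.2, -2.2, 0, 0, 0, 0]
    - [0, 0, -1, 0, 0, 0, 0]
    - [0, 0, 0, -1.5, 0, 0, 0]
    - [0, 0, 0, -1, 0, 0, 0]
    - [0, 0, 0, -0.5, 0, 0, 0]
    - [0, 0, 0, 0, 0, 0, 0]
    - [0, 0, 0, 0, 0, 0, 0]

```text
clock: 5.12
eef_pos: [526.4, 18.4, 113.2]
tool_rot: [3.13, 1.57, 2.798]
force: [0.6, -0.0, 0.2]
width: -0.0
```

Call:
arm_command:
  series:
    - [0, 0, 0, -0.1, 0, 0, 0]
    - [0, 0, 0, -0.1, 0, 0, 0]
    - [0, 0, 0, 0, 0, 0, 0]

```text
clock: 5.37
eef_pos: [527.0, 17.6, 111.7]
tool_rot: [0.532, 1.57, 0.199]
force: [1.0, 0.0, 0.2]
width: 0.3
```

Call:
arm_command:
  series:
    - [0, 0, 0, -0.05, 0, 0, 0]
    - [0, 0, 0, 0, 0, 0, 0]

```text
clock: 5.53
eef_pos: [527.0, 17.3, 111.1]
tool_rot: [0.489, 1.57, 0.155]
force: [0.1, 0.1, 0.0]
width: -0.4
```

Call:
arm_command:
  series:
    - [0, 0, 0, -0.05, 0, 0, 0]
    - [0, 0, 0, 0, 0, 0, 0]

```text
clock: 5.7
eef_pos: [526.9, 17.2, 110.5]
tool_rot: [0.299, 1.571, -0.035]
force: [-0.3, -0.3, 0.5]
width: -0.1
```

Call:
arm_command:
  series:
    - [0, 0, 0, -0.05, 0, 0, 0]
    - [0, 0, 0, 0, 0, 0, 0]

```text
clock: 5.87
eef_pos: [526.9, 17.2, 109.9]
tool_rot: [-2.682, 1.571, -3.016]
force: [-0.3, -0.4, 0.7]
width: -0.1
```

Call:
arm_command:
  series:
    - [0, 0, 0, -0.1, 0, 0, 0]
    - [0, 0, 0, 0, 0, 0, 0]

```text
clock: 6.03
eef_pos: [526.8, 17.2, 108.8]
tool_rot: [-2.828, 1.571, 3.121]
force: [-0.6, -0.4, -0.2]
width: -0.4
```

Call:
arm_command:
  series:
    - [0, 0, 0, -0.05, 0, 0, 0]
    - [0, 0, 0, 0, 0, 0, 0]

```text
clock: 6.2
eef_pos: [526.9, 17.2, 108.3]
tool_rot: [-2.909, 1.571, 3.04]
force: [-0.5, -0.1, -0.3]
width: -0.1
```

Call:
arm_command:
  series:
    - [0, 0, 0, -0.05, 0, 0, 0]
    - [0, 0, 0, 0, 0, 0, 0]

```text
clock: 6.37
eef_pos: [526.8, 17.3, 107.8]
tool_rot: [-2.755, 1.571, -3.088]
force: [-0.1, -0.5, -0.1]
width: -0.2
```

Call:
arm_command:
  series:
    - [0, 0, 0, -0.05, 0, 0, 0]
    - [0, 0, 0, 0, 0, 0, 0]

```text
clock: 6.53
eef_pos: [526.8, 17.3, 107.4]
tool_rot: [-2.929, 1.571, 3.02]
force: [-0.9, -0.6, 0.8]
width: -0.0
```

Call:
arm_command:
  series:
    - [0, 0, 0, -0.05, 0, 0, 0]
    - [0, 0, 0, 0, 0, 0, 0]

```text
clock: 6.7
eef_pos: [526.8, 17.2, 106.9]
tool_rot: [-2.861, 1.571, 3.088]
force: [-0.9, 0.6, 0.8]
width: -0.1
```

Call:
arm_command:
  series:
    - [0, 0, 0, -0.05, 0, 0, 0]
    - [0, 0, 0, 0, 0, 0, 0]

```text
clock: 6.87
eef_pos: [526.8, 17.2, 106.4]
tool_rot: [-2.754, 1.571, -3.088]
force: [-1.0, -0.6, -0.5]
width: 0.4
```

Call:
arm_command:
  series:
    - [0, 0, 0, -0.05, 0, 0, 0]
    - [0, 0, 0, 0, 0, 0, 0]

```text
clock: 7.03
eef_pos: [526.8, 17.2, 105.9]
tool_rot: [-2.913, 1.571, 3.037]
force: [0.6, 0.8, 0.1]
width: 0.2
```

Call:
arm_command:
  series:
    - [0, 0, 0, -0.05, 0, 0, 0]
    - [0, 0, 0, 0, 0, 0, 0]

```text
clock: 7.2
eef_pos: [526.8, 17.3, 105.4]
tool_rot: [-3.023, 1.571, 2.927]
force: [-0.0, 0.4, 0.4]
width: -0.0
```

Call:
arm_command:
  series:
    - [0, 0, 0, -0.05, 0, 0, 0]
    - [0, 0, 0, 0, 0, 0, 0]

```text
clock: 7.37
eef_pos: [527.0, 17.2, 105.0]
tool_rot: [0.53, 1.571, 0.196]
force: [-1.2, 0.3, 1.6]
width: -0.1
```

Call:
arm_command:
  series:
    - [0, 0, 0, -0.05, 0, 0, 0]
    - [0, 0, 0, 0, 0, 0, 0]

```text
clock: 7.53
eef_pos: [527.1, 17.2, 104.8]
tool_rot: [0.477, 1.57, 0.143]
force: [-0.9, 0.4, 4.8]
width: 0.0
```

Lid 2 is solid as well. Next is (623,88), pressed at its near edge.

Call:
arm_command:
  series:
    - [0, 0, 0, 0.5, 0, 0, 0]
    - [0, 0, 0, 2, 0, 0, 0]
    - [0, 1, 1, 1, 0, 0, 0]
    - [0, 2, 2.1, 0, 0, 0, 0]
    - [0, 2, 2.5, 0, 0, 0, 0]
    - [0, 1, 1.5, 0, 0, 0, 0]
    - [0, 0, 0, -1.5, 0, 0, 0]
    - [0, 0, 0, -1, 0, 0, 0]
    - [0, 0, 0, -0.3, 0, 0, 0]
    - [0, 0, 0, 0, 0, 0, 0]
    - [0, 0, 0, 0, 0, 0, 0]

```text
clock: 8.45
eef_pos: [586.4, 87.2, 111.3]
tool_rot: [-2.207, 1.57, -2.542]
force: [1.2, -0.2, 0.1]
width: 0.3
```

Call:
arm_command:
  series:
    - [0, 0, 0, -0.05, 0, 0, 0]
    - [0, 0, 0, 0, 0, 0, 0]

```text
clock: 8.62
eef_pos: [587.1, 87.7, 111.5]
tool_rot: [0.311, 1.57, -0.024]
force: [0.6, 0.1, 0.1]
width: -0.2
```

Call:
arm_command:
  series:
    - [0, 0, 0, -0.1, 0, 0, 0]
    - [0, 0, 0, 0, 0, 0, 0]

```text
clock: 8.78
eef_pos: [587.0, 88.1, 110.2]
tool_rot: [0.672, 1.57, 0.338]
force: [-0.3, -0.0, 0.3]
width: 0.2
```

Call:
arm_command:
  series:
    - [0, 0, 0, -0.05, 0, 0, 0]
    - [0, 0, 0, 0, 0, 0, 0]

```text
clock: 8.95
eef_pos: [586.9, 88.2, 109.5]
tool_rot: [0.671, 1.571, 0.337]
force: [-0.5, -0.4, 0.1]
width: -0.3
```

Call:
arm_command:
  series:
    - [0, 0, 0, -0.05, 0, 0, 0]
    - [0, 0, 0, 0, 0, 0, 0]

```text
clock: 9.12
eef_pos: [586.7, 88.2, 108.9]
tool_rot: [-2.664, 1.57, -2.998]
force: [0.0, -0.4, 1.0]
width: -0.0
```

Call:
arm_command:
  series:
    - [0, 0, 0, -0.05, 0, 0, 0]
    - [0, 0, 0, 0, 0, 0, 0]

```text
clock: 9.28
eef_pos: [586.6, 88.2, 108.3]
tool_rot: [-2.742, 1.57, -3.076]
force: [-0.6, 1.2, 0.9]
width: 0.1
```

Call:
arm_command:
  series:
    - [0, 0, 0, -0.05, 0, 0, 0]
    - [0, 0, 0, 0, 0, 0, 0]

```text
clock: 9.45
eef_pos: [586.6, 88.2, 107.8]
tool_rot: [-2.692, 1.57, -3.026]
force: [-0.7, -0.1, 2.0]
width: -0.1
```

Call:
arm_command:
  series:
    - [0, 0, 0, -0.05, 0, 0, 0]
    - [0, 0, 0, 0, 0, 0, 0]

```text
clock: 9.62
eef_pos: [586.5, 88.2, 107.3]
tool_rot: [-2.691, 1.57, -3.025]
force: [-1.3, 0.5, 2.3]
width: 0.0
```

Call:
arm_command:
  series:
    - [0, 0, 0, -0.05, 0, 0, 0]
    - [0, 0, 0, 0, 0, 0, 0]

```text
clock: 9.78
eef_pos: [586.5, 88.3, 107.0]
tool_rot: [-2.792, 1.57, -3.125]
force: [-2.6, -0.5, 4.3]
width: -0.1
```

Call:
arm_command:
  series:
    - [0, 0, 0, -0.05, 0, 0, 0]
    - [0, 0, 0, 0, 0, 0, 0]

```text
clock: 9.95
eef_pos: [586.5, 88.3, 106.8]
tool_rot: [-2.899, 1.57, 3.05]
force: [-4.5, -0.5, 7.8]
width: 0.2
```

```bash
python3 - <<'E'
from h import *
S=ctrl.get_image("side");S0=cv2.imread("pics/side0.png")
f=lambda I:cv2.resize(I[135:190,285:340],(400,400),interpolation=2)
cv2.imwrite("pics/s3.png",np.hstack([f(S0),f(S)]))
print(ctrl.read_state()["force"])
E
```

```text
[-3.13473343e+00  2.38117176e-03  6.41593248e+00]
```

View pics/s3.png

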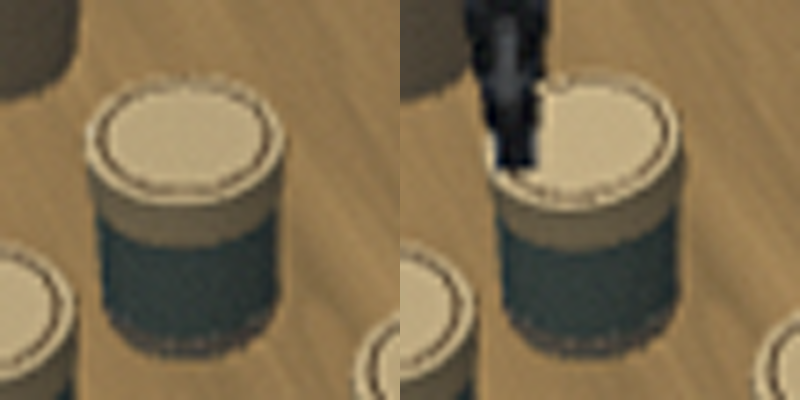

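In the right half, at the fingertip around (515,165), the lid visibly tips: its left edge is down and its right edge is up. This is the one. I'll lift and press it in the middle.

Call:
arm_command:
  series:
    - [0, 0, 0, 0.3, 0, 0, 0]
    - [0, 0, 0, 1, 0, 0, 0]
    - [0, 0, 0, 1, 0, 0, 0]
    - [0, 1.2, 0, 0, 0, 0, 0]
    - [0, 1.4, 0, 0, 0, 0, 0]
    - [0, 1, 0, 0, 0, 0, 0]
    - [0, 0, 0, 0, 0, 0, 0]
    - [0, 0, 0, 0, 0, 0, 0]
    - [0, 0, 0, 0, 0, 0, 0]

```text
clock: 10.75
eef_pos: [622.3, 88.3, 129.7]
tool_rot: [-2.911, 1.57, 3.038]
force: [-0.8, 0.7, 0.3]
width: -0.0
```

```bash
python3 - <<'E'
from h import *
S=ctrl.get_image("side");T=ctrl.get_image("top")
cv2.imwrite("pics/s4.png",np.hstack([cv2.resize(S[135:190,285:340],(400,400),interpolation=2),cv2.resize(T[165:225,230:290],(400,400),interpolation=2)]))
E
```

```text
(no output)
```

View pics/s4.png

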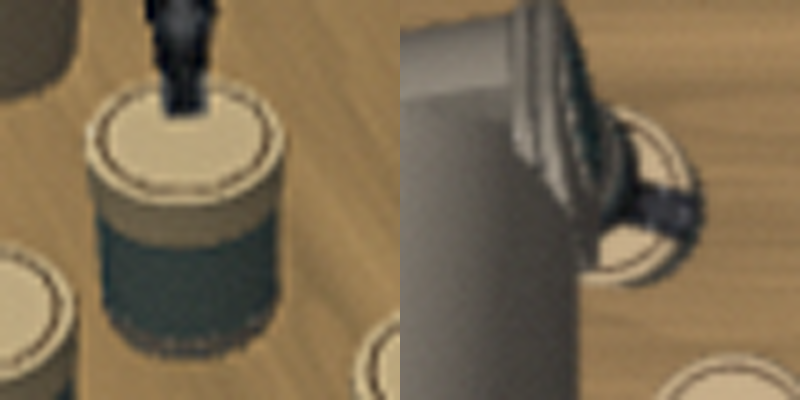

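The lid is level again and the tip stands over its centre. Pressing now.

Call:
arm_command:
  series:
    - [0, 0, 0, -1, 0, 0, 0]
    - [0, 0, 0, -0.7, 0, 0, 0]
    - [0, 0, 0, -0.1, 0, 0, 0]
    - [0, 0, 0, 0, 0, 0, 0]
    - [0, 0, 0, 0, 0, 0, 0]

```text
clock: 11.27
eef_pos: [622.6, 88.2, 111.0]
tool_rot: [-2.715, 1.57, -3.048]
force: [0.4, 0.4, 0.2]
width: -0.3
```

Call:
arm_command:
  series:
    - [0, 0, 0, -0.1, 0, 0, 0]
    - [0, 0, 0, -0.1, 0, 0, 0]
    - [0, 0, 0, 0, 0, 0, 0]

```text
clock: 11.52
eef_pos: [623.1, 88.2, 109.9]
tool_rot: [0.488, 1.57, 0.154]
force: [-1.1, -0.0, 3.1]
width: -0.1
```

Call:
arm_command:
  series:
    - [0, 0, 0, -0.1, 0, 0, 0]
    - [0, 0, 0, 0, 0, 0, 0]

```text
clock: 11.68
eef_pos: [623.2, 88.1, 109.5]
tool_rot: [0.433, 1.57, 0.099]
force: [-1.7, -0.0, 6.9]
width: -0.3
```

Call:
arm_command:
  series:
    - [0, 0, 0, -0.1, 0, 0, 0]
    - [0, 0, 0, 0, 0, 0, 0]

```text
clock: 11.85
eef_pos: [623.2, 88.2, 108.8]
tool_rot: [0.463, 1.57, 0.13]
force: [-1.6, -0.7, 9.3]
width: -0.1
```

Call:
arm_command:
  series:
    - [0, 0, 0, -0.1, 0, 0, 0]
    - [0, 0, 0, 0, 0, 0, 0]
    - [0, 0, 0, 0, 0, 0, 0]

```text
clock: 12.1
eef_pos: [623.2, 88.2, 107.8]
tool_rot: [0.434, 1.57, 0.1]
force: [-2.7, -0.3, 9.2]
width: 0.1
```

Call:
arm_command:
  series:
    - [0, 0, 0, -0.1, 0, 0, 0]
    - [0, 0, 0, 0, 0, 0, 0]
    - [0, 0, 0, 0, 0, 0, 0]

```text
clock: 12.35
eef_pos: [623.2, 88.2, 106.9]
tool_rot: [0.439, 1.57, 0.105]
force: [-2.9, -1.6, 9.3]
width: 0.2
```

Call:
arm_command:
  series:
    - [0, 0, 0, -0.1, 0, 0, 0]
    - [0, 0, 0, 0, 0, 0, 0]
    - [0, 0, 0, 0, 0, 0, 0]

```text
clock: 12.6
eef_pos: [623.1, 88.3, 106.0]
tool_rot: [0.582, 1.57, 0.248]
force: [-2.9, -0.5, 11.3]
width: 0.1
```

Call:
arm_command:
  series:
    - [0, 0, 0, -0.1, 0, 0, 0]
    - [0, 0, 0, 0, 0, 0, 0]
    - [0, 0, 0, 0, 0, 0, 0]

```text
clock: 12.85
eef_pos: [623.1, 88.3, 105.9]
tool_rot: [0.594, 1.57, 0.26]
force: [-4.1, -0.9, 15.6]
width: 0.3
```

Call:
arm_command:
  series:
    - [0, 0, 0, -0.05, 0, 0, 0]
    - [0, 0, 0, 0, 0, 0, 0]
    - [0, 0, 0, 0, 0, 0, 0]

```text
clock: 13.1
eef_pos: [623.2, 88.3, 105.9]
tool_rot: [0.596, 1.569, 0.262]
force: [-5.3, -1.3, 19.6]
width: -0.1
```

It went down 4 mm and then stopped hard, at 19.6 N. Withdrawing.

Call:
arm_command:
  series:
    - [0, 0, 0, 0.3, 0, 0, 0]
    - [0, 0, 0, 1, 0, 0, 0]
    - [0, 0, 0, 3, 0, 0, 0]
    - [0, 0, 0, 3, 0, 0, 0]
    - [0, 0, 0, 3, 0, 0, 0]
    - [0, -2, 2, 2, 0, 0, 0]
    - [0, -2, 2.5, 0, 0, 0, 0]
    - [0, -2, 2.5, 0, 0, 0, 0]
    - [0, -2, 2.5, 0, 0, 0, 0]
    - [0, -2, 2.5, 0, 0, 0, 0]
    - [0, -2, 2.5, 0, 0, 0, 0]
    - [0, -2, 2.5, 0, 0, 0, 0]
    - [0, -2, 2.5, 0, 0, 0, 0]
    - [0, -2, 2.5, 0, 0, 0, 0]
    - [0, -2, 2.5, 0, 0, 0, 0]
    - [0, -2, 2.5, 0, 0, 0, 0]
    - [0, -2, 2.5, 0, 0, 0, 0]
    - [0, 0, 0, 0, 0, 0, 0]
    - [0, 0, 0, 0, 0, 0, 0]

```text
clock: 14.68
eef_pos: [381.2, 385.2, 226.1]
tool_rot: [2.414, 1.57, 2.085]
force: [-0.2, 0.5, 0.0]
width: -0.3
```

```bash
python3 - <<'E'
from h import *
S=ctrl.get_image("side");T=ctrl.get_image("top");S0=cv2.imread("pics/side0.png")
f=lambda I:cv2.resize(I[135:190,285:340],(400,400),interpolation=2)
cv2.imwrite("pics/s5.png",np.hstack([f(S0),f(S)]))
cv2.imwrite("pics/t5.png",T);cv2.imwrite("pics/s6.png",S)
E
```

```text
(no output)
```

View pics/s5.png

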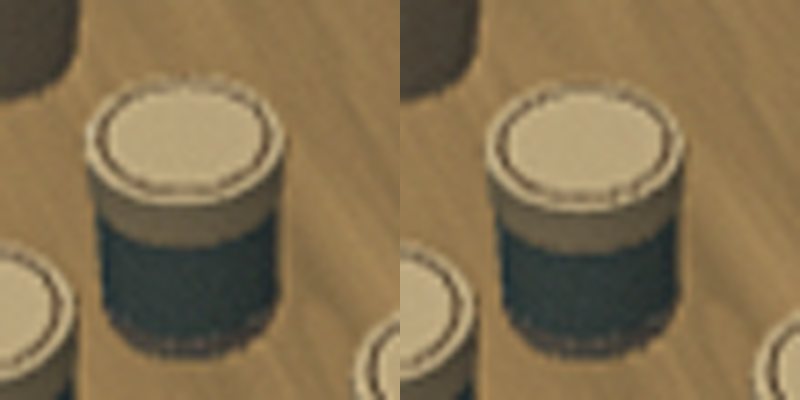

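View pics/t5.png

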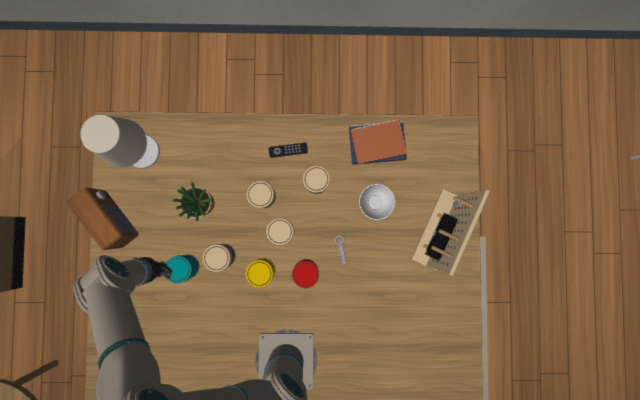

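The lid now sits lower and level (groove bottom in the crop moved from about row 190 to 200), and the caddy hasn't moved. Everything else is where it was, and the hand is clear at z = 226 mm. Handing in.

```bash
python3 - <<'E'
from cell import ctrl
print(ctrl.finish_job())
E
```

```text
the job is handed in; nothing more can be done
None
```

I found the lid that rocks, on the caddy at about (623, 88) mm, and pressed it home. I handed the job in at about 15 s.

- **Finding it:** I pressed near the edge of three lids. The ones at (396, 239) and (491, 17) were solid, holding about 5 N without sinking. The one at (623, 88) sank 2–3 mm at about 1–2 N and then stopped. The side picture showed it tipped, and it was level again when I let go.
- **Pressing it home:** I pushed it in the middle. It sank about 4 mm at 9–11 N, then stopped hard, and I held it at 19.6 N.
- **Last checks:** the side picture shows the lid lower and level on its caddy, which hasn't moved. In the top picture nothing else has moved. The hand is clear above the table and touching nothing.

- **Not done:** I did not press the fourth lid, at (680, −112), because the rocking one had already been found. I also did not press the edge of the seated lid again afterwards.
- **Firmer than intended:** the edge press on the rocking lid reached about 8 N once it hit its stop, above the gentle 1–3 N. It did not send the lid home.

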